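Swap a charged battery pack for a flat one on the bench chargers

ROBOT

A 6-joint arm with a two-finger parallel gripper is mounted at the origin on a cart in front of the work surface, level with it; the furniture and walls round the work are solid. World frame = base frame: x ahead of the robot, y to its left, z up, the work surface at z = 0. Lengths are in m, angles in degrees, forces in N, time in s.
With the tool pointing down it reaches from about 0.4 to 0.825 m from the base axis. Payload 7 kg.
Tool frame: the origin (TCP) lies at the very end of the fingers, on their centre line; the grasp point (between the pads) lies 19 mm behind it; z points along the fingers, y is the line along which they close (so a half turn about z gives the same grasp; the last joint's range is limited). The gripper opens to 88 mm and grips with 3 to 60 N. Pads are 19 mm wide; open, the fingers measure 130 mm over their backs; the gripper's body (78 mm by 193 mm) begins 47 mm behind the grasp point.
Start: joints at [79.761, 20.546, 0.682, 0, -70.136, -16.507], TCP at [0.304, 0.603, 0.189] pointing down, gripper open.
Joint ranges: [-176.03, 176.03], [-82.01, 121.73], [-58.28, 71.71], [-173.87, 95.51], [-174.79, -0.11], [-173.66, 173.66]. Speed limits (degrees/s): [136.94, 136.94, 172.46, 180, 180, 180].

INTERFACE

Orientations are given as [roll, pitch, yaw] about the fixed x, y, z axes, in that order (R = Rz(yaw) Ry(pitch) Rx(roll)).
In Python, from plant import ctrl, cams, workorder gives the robot as it stands.
- The arm moves only by the tool play_rows, never from a script. Its argument "motion" is a list of rows, each an object of numbers: "x", "y", "z": the shift along the tool's x, y, z normalised to -1 to 1, where 1 is 0.025 m; "rx", "ry", "rz": the turn, a rotation vector about the tool's x, y, z normalised to -1 to 1, where 1 is 4 degrees. A call has 1 to 20 rows; each row shifts and turns the commanded pose from where the row before left it, along the tool's axes as they then stand; what a row does not reach is not made up. A row lasts 1/8 s, in which the tool goes at most 62.5 mm and 10.7 degrees, less where a joint would pass 70% of its speed; a pose out of reach is approached as far as the arm can. A call with a number of a shift or a turn outside -1 to 1 is refused whole. A call with a gripper value outside its range is refused whole. "fingers" is the opening, from -1 (shut) to 1 (fully open), set as the call begins (left out, the last holds). The fingers move at their own pace and stop on an object; the grip force is fixed at half the most. Time passes only in rows, so rows that do not move let the fingers close. It gives the time, the measured TCP pose, the force, the opening and the grip force at its end, in the units of the state.
- ctrl.get_obs(): the state, without advancing time (a new reading comes with each control period).
- cams.snapshot(name): name is "side" or "top"; returns the picture (400x640x3 uint8, blue, green, red); there is no depth.
- cams.get_calibration(name): a dict with "vertical_fov" (degrees; the focal length in pixels is half the picture's height over the tangent of half this angle, whatever the lens; pixels are square), "cx", "cy" (the principal point, pixels), "position" and "rotation" of the camera in the world. Camera axes: x right, y up, looking along -z (the intrinsics and any distortion apply to the point x, -y, -z); pixel columns grow to the right and rows downward; lengths in m; the calibration is good to about 2 mm. A picture is of the moment at which its call begins. get_calibration takes no time and is no camera call.
- workorder.close_job(): hands the job in; it is judged then, once.
The state is a dict: "clock": time; "joint_pos": joint angles; "qvel": joint speeds; "tau": joint torques, N m; "tool_pos": TCP position; "orientation": TCP orientation; "force": force on the tool from outside, world axes, zero at the start; "moment": the same for the moment, N m; "opening": finger opening in m; "gripper_force": force on a finger pad.
Only numpy, scipy, OpenCV 4.12 (cv2) and the standard library are available. Lean on these libraries where they do the work, as an engineer would, in place of code of your own. Each camera call takes 0.05 s, during which the arm holds its last target. There are 200 camera calls.

TASK

Take the charged (green) battery pack off its charger by pressing the charger's yellow catch - do not wrench it out - and set it down gently, upright, in the blue tray. Also put the flat (orange) pack on the empty charger: slide it in along the rail until the spring catch clicks behind it and it stays home by itself, without ramming it. Leave the bottle, the marker and the foil pouch where they are.

Things in the scene. Friction and masses are not known exactly. Their poses are not given: they have to be found in the camera images.
- charger_a: Charger holding the green pack at the start, fixed: grey base plate 168 x 82 mm, x = -80 to +88 mm, its sliding top at z = 8 mm. Origin at bench level below the middle of the latched pack; x along the rail, the way packs go in; z up. Apron, then rail, then a grey head (38 mm wide, top z = 36 mm) with end stop at x = 32 mm, spring ejector rod, spring catch and its yellow pad.
- charger_b: The empty charger, same make and axes as charger_a. But its head (stop, ejector, catch, pad together) is clamped up to 8 mm nearer or farther along x, not reported: a latched pack's middle rests anywhere from x = -8 to +8 mm. A pack slid in meets the ejector 12 mm before the stop; the catch clicks 2 mm before the solid stop, where force shoots up. Over 35 N on the stop is ramming.
- apron_a (a point): Middle of charger_a's apron, on the base plate's top, 51 mm before the charger's origin. The apron (x = -80 to -22 mm) lies between low walls 68 mm apart, tops at z = 16 mm. A pack can be put in or lifted out from above only here, its origin at x = -43 mm or less; nearer in, lips hold it down.
- apron_b (a point): The same point on charger_b; a pack stood here, front towards the head, can be pushed straight into the rail.
- mouth_b (a point): Mouth of charger_b's rail, on the base plate's top, 12 mm before the charger's origin; a 10 mm long funnel leads to it. From here to x = +30 mm run walls 56 mm apart with lips over the pack's skids: inner edges 41 mm apart, undersides 9.3 mm above the base plate, tops at z = 21 mm.
- pad_a (a point): Middle of the top of charger_a's yellow catch pad, level, 30 mm along the rail by 34 mm across, 46 mm above the bench. Pressed straight down it moves 8 mm to a solid stop, needing 6 to 9 N; from 6 mm down the pack is free and the ejector pushes it 10 to 25 mm out along the rail; draw it by hand from there to the apron. The pad springs back up when let go.
- pack_green: Charged pack, black, green label on top and tail, 0.2 kg, latched in charger_a. Body 60 (x) x 36 (y) mm, top at z = 50 mm; skids along its lower sides, 54 mm wide overall, 8 mm high. Origin: middle of the underside; x towards its front, which enters the charger first; the tail has a grey push ledge, 30 mm wide, z = 8 to 22 mm, flat upright face at x = -36 mm. Grip it across y.
- pack_orange: The flat battery pack, same shape and axes as pack_green, with an orange label on top and tail; stands loose on the bench in front of the analyser with the sloping screen (fixed, 156 mm high, between the two chargers).
- tray: Shallow blue tray fixed on the bench, 130 x 120 mm, 18 mm high, walls and floor 4 mm; origin at the middle of its underside.
- eject_b (a joint): How far charger_b's ejector rod (12 mm dia., at z = 30 mm) is pressed in, m: 0 out, about 0.010 with a pack latched, 0.012 with it against the stop. Its spring pushes the pack out with 2.4 N rising to 5.5 N; together with the catch, the push needed peaks at about 5 to 9 N before the click.
- catch_b (a joint): How far charger_b's catch is down, m: 0 up (as at rest, or clicked home), about 0.004 to 0.006 while a pack's lug rides over it, 0.008 pressed fully.
- bottle: Small reagent bottle with a red cap, 29 mm dia., 56 mm high; bystander. Origin at its base.
- marker: Blue felt marker lying on the bench, 140 mm long, 15 mm high; bystander.
- pouch: Flat foil pouch on the bench, 98 x 62 x 7 mm; bystander.

How it is judged (in metres and radians):
At the end, for the whole second after the job is handed in: Green pack upright (0.08 rad), still, on the blue tray's floor (under 45 mm from its middle). Orange pack latched and at rest in charger_b: within 13 mm of its middle along the rail, 3 mm across, under 12 mm up; ejector pressed over 8 mm, catch under 2 mm down (horizontal distance between pack_green and tray below 0.045 m and z of pack_green in the frame of tray below 0.008 m and angle between pack_green's own z axis and vertical below 0.08 rad and linear speed of each of pack_green, pack_orange below 0.01 m/s and value of joint eject_b above 0.008 m and value of joint catch_b below 0.002 m and y of pack_orange in the frame of charger_b between -0.003 and 0.003 m and x of pack_orange in the frame of charger_b between -0.013 and 0.013 m and z of pack_orange in the frame of charger_b below 0.012 m); the robot touches nothing.
It fails at once if the orange pack is rammed: more than 35 N between it and the end stop of charger_b (contact force between pack_orange and headb_c0 above 35 N).
It fails at once if the green pack is wrenched: more than 60 N between it and charger_a (contact force between pack_green and charger_a above 60 N).
It fails at once if the green pack is dropped: faster than 0.5 m/s with no finger on it (linear speed of pack_green above 0.5 m/s and contact force between the fingers and pack_green below 0.1 N).
It fails at once if the bottle, the marker or the pouch is shifted by more than 20 mm (distance of any of bottle, marker, pouch from where it was at the start of the episode above 0.02 m).
It also fails if it takes over 67 s, if anything falls off the work surface, if the arm or the gripper's body presses on something with over 40 N, if the wrist force passes 120 N, or if a joint passes its speed limit or range.

## Working session

There is one attempt and no reset: what is moved stays moved. The work goes in short steps, Python scripts to look and compute and a tool call to move; the robot and the scene stay as the last step left them, time stands still between calls to the robot, and variables do not carry over. Pictures are saved under pics/ and viewed, at most 10 in all, crops included, and the job is handed in when it is done.

Besides the shell and the picture viewer there is one more tool, called after "Request:" as name(argument=value, ...), one argument or row to a line, values as JSON. play_rows: Moves the arm, as the interface text tells. Its arguments: {"type":"object","properties":{"motion":{"type":"array"},"fingers":{"type":"number"}},"required":["motion"]}

```bash
ls; mkdir -p pics
python3 - <<'E'
from plant import ctrl,cams
import cv2
for n in("side","top"):
    cv2.imwrite(f"pics/{n}0.png",cams.snapshot(n)); print(n,cams.get_calibration(n))
print(ctrl.get_obs())
E
```

```text
pics
side {'vertical_fov': 43.679276720737484, 'cx': 319.75786325581294, 'cy': 204.6129822603843, 'position': array([-0.07383588, -0.99969219,  0.66144563]), 'rotation': array([ 64.7609915 ,   1.35960662, -33.66555642])}
top {'vertical_fov': 46.47543589483188, 'cx': 315.8179607115375, 'cy': 198.29698808655306, 'position': array([0.49621979, 0.04958703, 1.56734943]), 'rotation': array([  3.47701709,   0.61254373, -89.16920058])}
{'clock': 0.1, 'joint_pos': array([ 7.97612162e+01,  2.05865029e+01,  6.38420122e-01, -1.87486967e-02,
       -7.01365880e+01, -1.65072948e+01]), 'qvel': array([-0.09872341, -0.0581513 ,  0.12788315, -0.0167082 , -0.03343212,
       -0.01865149]), 'tau': array([-1.00160381e-03, -5.84161270e+01,  2.93750703e+01,  7.01549783e+00,
        1.01423910e-02, -4.85860551e-05]), 'tool_pos': array([0.30356863, 0.60231677, 0.18821801]), 'orientation': array([ 1.79913810e+02, -7.16099071e-03, -2.67524566e+01]), 'force': array([-0.29732383,  0.40938245, -0.37862759]), 'moment': array([-0.00609036, -0.05728987,  0.01025102]), 'gripper_force': 0.0, 'opening': 0.0876921729131774}
```

View pics/top0.png

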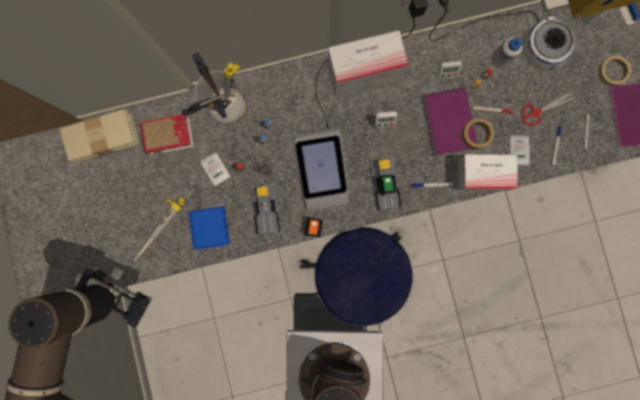

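View pics/side0.png

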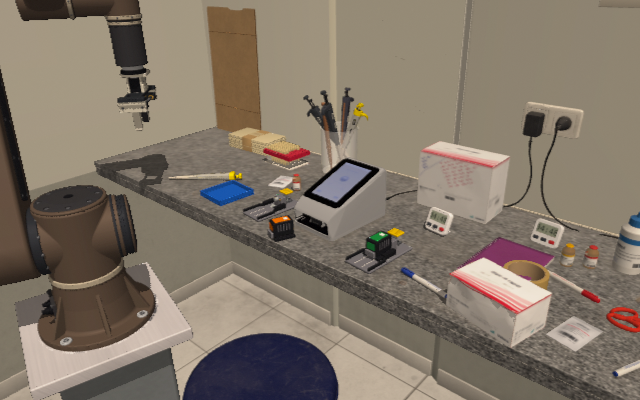

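```bash
cat > h.py <<'E'
import numpy as np, cv2
from scipy.spatial.transform import Rotation as R
from plant import ctrl,cams
def cal(n):
    c=cams.get_calibration(n); f=200/np.tan(np.radians(c["vertical_fov"]/2))
    return f,c["cx"],c["cy"],np.array(c["position"]),R.from_euler("xyz",c["rotation"],degrees=True).as_matrix()
def proj(n,P):
    f,cx,cy,p,M=cal(n); q=(np.atleast_2d(P)-p)@M
    return np.c_[cx+f*q[:,0]/-q[:,2], cy-f*q[:,1]/-q[:,2]]
def ray(n,uv):
    f,cx,cy,p,M=cal(n); uv=np.atleast_2d(uv)
    d=np.c_[(uv[:,0]-cx)/f,-(uv[:,1]-cy)/f,-np.ones(len(uv))]@M.T
    return p,d
def onz(n,uv,z):
    p,d=ray(n,uv); z=np.broadcast_to(z,len(d))
    return p+d*((z-p[2])/d[:,2])[:,None]
def crop(n,x0,y0,x1,y1,s,name,img=None):
    im=cams.snapshot(n) if img is None else img
    c=cv2.resize(im[y0:y1,x0:x1],None,fx=s,fy=s,interpolation=cv2.INTER_CUBIC)
    cv2.imwrite(f"pics/{name}.png",c); return im
E
python3 - <<'E'
from h import *
t=cv2.imread("pics/top0.png");s=cv2.imread("pics/side0.png")
crop(0,180,150,410,245,3.4,"tc",t); 
a=cv2.resize(s[175:225,190:330],None,fx=5.5,fy=5.5,interpolation=2)
b=cv2.resize(s[205:275,255:410],None,fx=5,fy=5,interpolation=2)
b=cv2.copyMakeBorder(b,0,0,0,max(0,a.shape[1]-b.shape[1]),0)[:, :a.shape[1]] 
cv2.imwrite("pics/sc.png",np.vstack([a,b]));print(a.shape,b.shape)
print(proj("top",[[0,0,0],[.304,.602,.188]]),proj("side",[[0,0,0],[.304,.602,.188]]))
E
```

```text
(275, 770, 3) (350, 770, 3)
[[333.77801047 377.77345615]
 [132.29785158 289.26872105]] [[ 98.70071439 314.23202201]
 [144.77969328 136.96379648]]
```

View pics/tc.png

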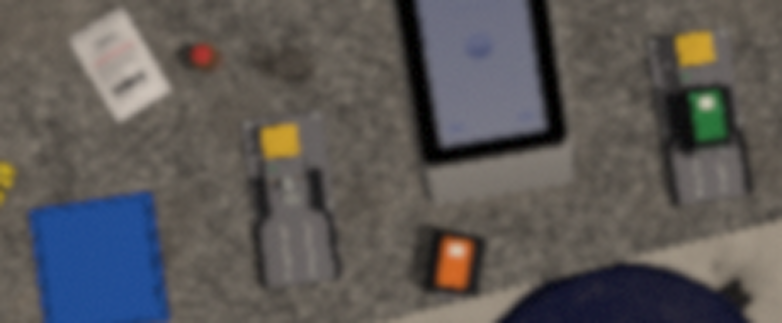

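View pics/sc.png

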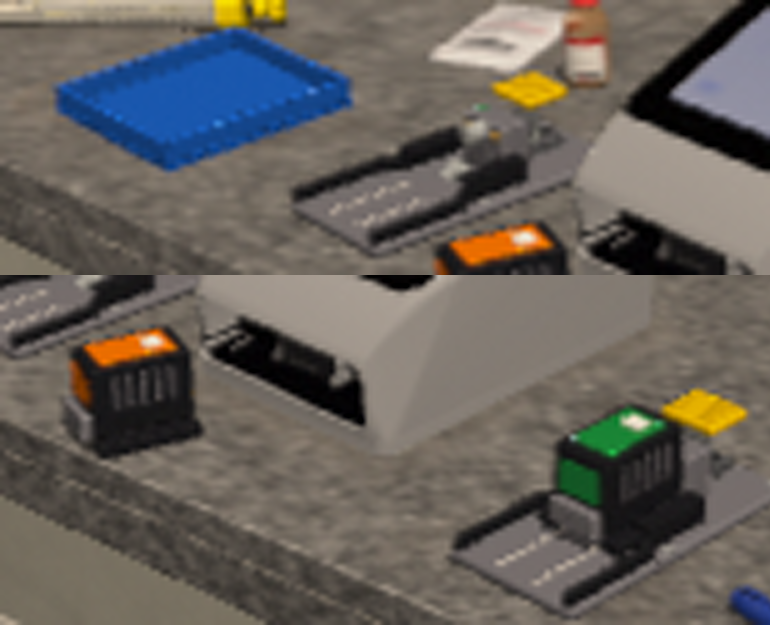

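```bash
cat > fit.py <<'E'
from h import *
from scipy.optimize import least_squares
T=lambda X,Y:("top",180+(X+.5)/3.4-.5,150+(Y+.5)/3.4-.5)
U=lambda X,Y:("side",190+(X+.5)/5.5-.5,175+(Y+.5)/5.5-.5)
L=lambda X,Y:("side",255+(X+.5)/5-.5,205+(Y-275+.5)/5-.5)
pc=lambda h:[(h-.015,-.017,.046),(h-.015,.017,.046),(h+.015,.017,.046),(h+.015,-.017,.046)] # nr,nl,fl,fr
def run(name,obs,pad,x0):
    # obs: list of (model or ('p',i)), (cam,u,v)
    C={n:cal(n) for n in("top","side")}
    def res(q):
        x,y,w=q[:3]; c,s=np.cos(w),np.sin(w); out=[]
        for m,(n,u,v) in obs:
            m=np.array(m,float)+([q[3],0,0] if pad and m[2]==.046 else 0)
            P=[x+c*m[0]-s*m[1],y+s*m[0]+c*m[1],m[2]]
            f,cx,cy,p,M=C[n]; k=(np.array(P)-p)@M
            out+=[cx+f*k[0]/-k[2]-u,cy-f*k[1]/-k[2]-v]
        return np.array(out)
    r=least_squares(res,x0,loss="soft_l1")
    print(name,np.round(r.x[:2],4),"yaw",round(np.degrees(r.x[2]),2),r.x[3:])
    print(np.round(res(r.x).reshape(-1,2),1).tolist())
if __name__=="__main__":
    P=pc(0)
    a=[*zip(P,[T(717,64),T(680,68),T(677,34),T(714,31)]),*zip(P,[L(708,433),L(660,410),L(692,390),L(748,411)]),
     ((-.08,-.041,.008),T(748,195)),((-.08,.041,.008),T(676,203)),((-.08,.041,.008),L(455,560)),((-.08,-.041,.008),L(567,612))]
    run("A",a,1,[.5,-.15,.1,.05])
    b=[*zip(P,[T(302,156),T(265,160),T(261,127),T(298,123)]),*zip(P,[U(533,107),U(493,88),U(530,71),U(570,88)]),
     ((-.08,-.041,.008),T(333,280)),((-.08,.041,.008),T(264,286)),((-.08,.041,.008),U(296,208)),((-.08,-.041,.008),U(374,255))]
    run("B",b,1,[.5,.2,.1,.05])
    o=[((0,0,.05),T(455,264)),((-.03,0,.05),T(449,289)),((.03,0,.05),T(459,238)),((0,0,.05),L(131,346)),((-.03,-.018,.05),L(103,369)),((.03,.018,.05),L(147,326)),((.03,-.018,.05),L(189,346)),((-.03,.018,.05),L(70,350)),
      ]
    run("O",o,0,[.45,.05,0])
    t=[((-.065,-.06,.018),T(168,318)),((.065,-.06,.018),T(152,193)),((.065,.06,.018),T(31,208)),((-.065,.06,.018),U(57,92)),((-.065,-.06,.018),U(166,150)),((.065,-.06,.018),U(352,93)),((.065,.06,.018),U(235,28))]
    run("tray",t,0,[.4,.35,0])
    t=[((-.06,-.065,.018),T(168,318)),((.06,-.065,.018),T(152,193)),((.06,.065,.018),T(31,208)),((-.06,.065,.018),U(57,92)),((-.06,-.065,.018),U(166,150)),((.06,-.065,.018),U(352,93)),((.06,.065,.018),U(235,28))]
    run("tray90",t,0,[.4,.35,0])
E
python3 fit.py
```

```text
A [ 0.6397 -0.1668] yaw 8.75 [0.06428271]
[[-0.1, -0.4], [0.5, -0.1], [0.1, 0.9], [-0.6, 0.3], [0.4, -0.2], [-0.3, -0.1], [0.9, 0.1], [-0.1, 0.2], [1.9, -0.4], [-1.2, 0.6], [-1.3, -2.4], [0.7, 0.1]]
B [0.5523 0.2338] yaw 7.92 [0.05815159]
[[-0.1, -0.6], [0.5, -0.5], [0.6, 0.1], [-0.0, 0.0], [-1.0, -0.4], [-0.5, -0.1], [0.4, 0.2], [-0.1, 0.3], [3.5, -0.7], [-0.6, 0.5], [-1.4, -1.1], [0.2, -0.8]]
O [0.4956 0.0742] yaw -0.71 []
[[-0.2, -0.6], [1.3, 1.3], [-1.2, -2.2], [-0.4, 0.5], [-1.4, 1.3], [2.8, -0.8], [0.9, -0.0], [-1.1, 0.1]]
tray [0.4878 0.4204] yaw 9.57 []
[[0.8, 1.0], [0.1, -0.9], [0.1, 0.1], [-0.6, -0.7], [-0.1, -0.6], [-0.0, -2.3], [0.3, -0.1]]
tray90 [0.4891 0.4225] yaw 6.28 []
[[0.6, 0.1], [2.3, 0.9], [-0.8, 0.2], [0.6, -2.5], [0.6, -0.9], [-0.7, -1.1], [-0.2, -0.4]]
```

```bash
cat > ov.py <<'E'
from h import *
def box(x0,x1,y0,y1,z0,z1):
    v=np.array([(x,y,z) for x in(x0,x1) for y in(y0,y1) for z in(z0,z1)],float)
    return [(v[i],v[j]) for i in range(8) for j in range(i+1,8) if (v[i]!=v[j]).sum()==1]
def charger(h): return [(box(-.08,.088,-.041,.041,.008,.008),(255,255,0)),(box(h-.015,h+.015,-.017,.017,.046,.046),(255,0,255)),(box(-.08,-.022,-.034,.034,.008,.016),(0,255,0)),(box(-.012,.03,-.028,.028,.021,.021),(0,255,255))]
pack=[(box(-.03,.03,-.018,.018,.0,.05),(255,255,0)),(box(-.03,.03,-.027,.027,0,.008),(0,255,0)),(box(-.036,-.036,-.015,.015,.008,.022),(0,0,255))]
def tr(pose,P):
    x,y,w=pose[:3]; w=np.radians(w); z=pose[3] if len(pose)>3 else 0
    return R.from_euler("z",w).apply(P)+[x,y,z]
def draw(img,n,x0,y0,x1,y1,s,objs):
    c=cv2.resize(img[y0:y1,x0:x1],None,fx=s,fy=s,interpolation=2)
    for pose,parts in objs:
        for es,col in parts:
            for a,b in es:
                q=(proj(n,tr(pose,np.array([a,b])))-[x0,y0]+.5)*s-.5
                cv2.line(c,*[tuple(int(round(k)) for k in r) for r in q],col,1,cv2.LINE_AA)
    return c
def grid(name,rows):
    W=max(sum(c.shape[1] for c in r) for r in rows)
    out=[]
    for r in rows:
        H=max(c.shape[0] for c in r)
        q=np.hstack([cv2.copyMakeBorder(c,0,H-c.shape[0],0,0,0) for c in r])
        out.append(cv2.copyMakeBorder(q,0,0,0,W-q.shape[1],0))
    o=np.vstack(out); print(o.shape); cv2.imwrite(f"pics/{name}.png",o)
E
python3 - <<'E'
from ov import *
t=cv2.imread("pics/top0.png");s=cv2.imread("pics/side0.png")
A=((.6397,-.1668,8.75),charger(.0643));B=((.5523,.2338,7.92),charger(.0582));O=((.4956,.0742,-9),pack)
G=((.6397,-.1668,8.75,.008),pack)
grid("ov1",[[draw(t,"top",245,180,290,240,6,[B]),draw(t,"top",298,212,330,242,6,[O]),draw(t,"top",370,152,408,214,6,[A])],
 [draw(s,"side",238,185,305,225,4,[B]),draw(s,"side",262,210,302,245,5,[O]),draw(s,"side",342,222,412,275,4,[A])]])
E
```

```text
(584, 748, 3)
```

View pics/ov1.png

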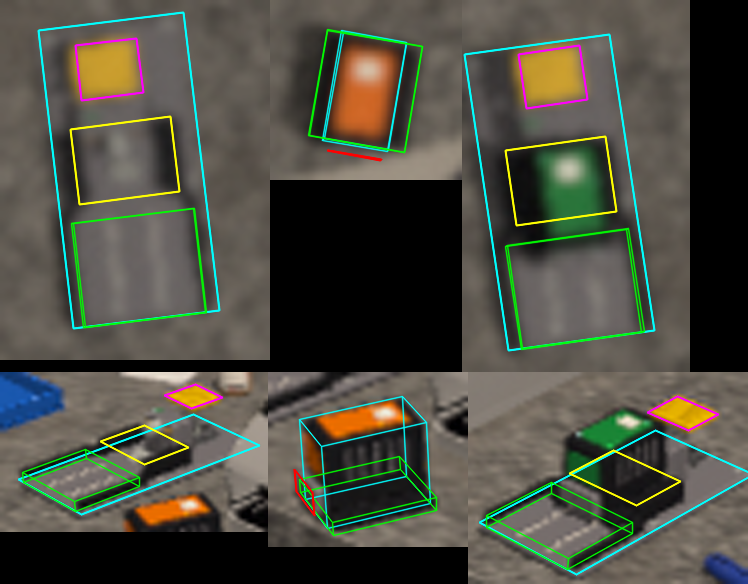

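Run:
```python
from h import *
for n in("top","side"):
    im=cv2.imread(f"pics/{n}0.png"); h=cv2.cvtColor(im,cv2.COLOR_BGR2HSV)
    b=(370,165,405,215) if n=="top" else (360,225,400,265)
    for nm,lo,hi,bx,z in(("green",(40,90,50),(85,255,255),b,.058),("orange",(3,140,90),(20,255,255),(300,212,330,245) if n=="top" else (262,212,300,245),.05),
      ("tray",(100,150,40),(125,255,255),(180,200,240,260),.018)):
        if n=="side" and nm=="tray":continue
        m=np.zeros(im.shape[:2],np.uint8); x0,y0,x1,y1=bx
        m[y0:y1,x0:x1]=cv2.inRange(h,lo,hi)[y0:y1,x0:x1]
        m=cv2.morphologyEx(m,cv2.MORPH_CLOSE,np.ones((5,5)))
        v,u=np.nonzero(m); P=onz(n,np.c_[u,v],z)[:,:2]; c=P.mean(0)
        r=cv2.minAreaRect(np.float32(P*1000)); w,V=np.linalg.eigh(np.cov(P.T)); d=V[:,1]*np.sign(V[0,1])
        print(n,nm,len(u),c.round(4),np.degrees(np.arctan2(d[1],d[0])).round(1),"len",np.sqrt(12*w).round(4),[np.round(k,1) for k in r])
```

```text
top green 153 [ 0.6388 -0.1662] 9.1 len [0.0327 0.0492] [array([ 638.5, -166.2]), array([49.2, 32.6]), np.float64(9.8)]
top orange 144 [0.4947 0.0744] -9.4 len [0.0312 0.048 ] [array([495. ,  74.1]), array([31.5, 49.1]), np.float64(81.4)]
top tray 1338 [0.4876 0.4228] 11.5 len [0.1181 0.1254] [array([487.4, 422.8]), array([126.1, 118.9]), np.float64(9.6)]
side green 183 [ 0.6228 -0.1749] 29.2 len [0.0277 0.0944] [array([ 621.1, -175.7]), array([97.1, 33.8]), np.float64(27.6)]
side orange 112 [0.4883 0.0722] 17.3 len [0.0351 0.0727] [array([480.6,  70.2]), array([81.6, 41.9]), np.float64(18.0)]
```

Request:
play_rows(
  motion=[
    {"rz": -0.88},
    {"rz": -0.88},
    {"rz": -0.88},
    {"rz": -0.88},
    {"rz": -0.87},
    {"x": 0.547,"y": 0.981},
    {"x": 0.547,"y": 0.981},
    {"x": 0.547,"y": 0.981},
    {"x": 0.547,"y": 0.981},
    {"x": 0.547,"y": 0.981},
    {"x": 0.547,"y": 0.981},
    {"x": 0.547,"y": 0.981},
    {"x": 0.547,"y": 0.981},
    {"x": 0.547,"y": 0.981},
    {"x": 0.547,"y": 0.981},
  ],
  fingers=1,
)

```text
$.motion[0]: bad value
```

Request:
play_rows(
  motion=[
    {"x": 0.547,"y": 0.981},
    {"x": 0.547,"y": 0.981},
    {"x": 0.547,"y": 0.981},
    {"x": 0.547,"y": 0.981},
    {"x": 0.547,"y": 0.981},
    {"x": 0.547,"y": 0.981},
    {"x": 0.547,"y": 0.981},
    {"x": 0.547,"y": 0.981},
    {"x": 0.547,"y": 0.981},
    {"x": 0.547,"y": 0.981},
    {"z": 0.5},
    {"z": 0.5},
    {},
  ],
)

```text
$.motion[0]: bad value
```

```bash
cat >> h.py <<'E'
def to(x,y,z,yaw):
    o=ctrl.get_obs(); p=o["tool_pos"]; e=o["orientation"]
    M=R.from_euler("xyz",e,degrees=True); G=R.from_euler("xyz",[180,0,yaw],degrees=True)
    rv=np.degrees((M.inv()*G).as_rotvec())/4
    d=G.inv().apply(np.array([x,y,z])-p)/.025
    print("t",o["clock"],"p",p.round(4),"e",e.round(2),"F",o["force"].round(2),"op",round(o["opening"],4),"\n rot units",rv.round(2)," then shift units",d.round(2))
E
python3 - <<'E'
from h import *
to(.4955,.074,.02,-9.2)
im=cams.snapshot("side"); cv2.imwrite("pics/side1.png",im)
E
```

```text
t 0.1 p [0.3036 0.6023 0.1882] e [ 1.7991e+02 -1.0000e-02 -2.6750e+01] F [-0.3   0.41 -0.38] op 0.0877 
 rot units [ 0.02  0.   -4.39]  then shift units [10.96 19.63  6.73]
```

Request:
play_rows(
  motion=[
    {"x": 0,"y": 0,"z": 0,"rx": 0,"ry": 0,"rz": -0.88},
    {"x": 0,"y": 0,"z": 0,"rx": 0,"ry": 0,"rz": -0.88},
    {"x": 0,"y": 0,"z": 0,"rx": 0,"ry": 0,"rz": -0.88},
    {"x": 0,"y": 0,"z": 0,"rx": 0,"ry": 0,"rz": -0.88},
    {"x": 0,"y": 0,"z": 0,"rx": 0,"ry": 0,"rz": -0.87},
    {"x": 0.55,"y": 0.98,"z": 0,"rx": 0,"ry": 0,"rz": 0},
    {"x": 0.55,"y": 0.98,"z": 0,"rx": 0,"ry": 0,"rz": 0},
    {"x": 0.55,"y": 0.98,"z": 0,"rx": 0,"ry": 0,"rz": 0},
    {"x": 0.55,"y": 0.98,"z": 0,"rx": 0,"ry": 0,"rz": 0},
    {"x": 0.55,"y": 0.98,"z": 0,"rx": 0,"ry": 0,"rz": 0},
    {"x": 0.55,"y": 0.98,"z": 0,"rx": 0,"ry": 0,"rz": 0},
    {"x": 0.55,"y": 0.98,"z": 0,"rx": 0,"ry": 0,"rz": 0},
    {"x": 0.55,"y": 0.98,"z": 0,"rx": 0,"ry": 0,"rz": 0},
    {"x": 0.55,"y": 0.98,"z": 0,"rx": 0,"ry": 0,"rz": 0},
    {"x": 0.55,"y": 0.98,"z": 0,"rx": 0,"ry": 0,"rz": 0},
  ],
  fingers=1,
)

```text
clock: 2.02
tool_pos: [0.4009, 0.3372, 0.1891]
orientation: [-180.0, -0.0, -9.2]
force: [0.3, -0.3, 0.5]
opening: 0.0878
gripper_force: 0.0
```

Request:
play_rows(
  motion=[
    {"x": 0.54,"y": 0.98,"z": 0,"rx": 0,"ry": 0,"rz": 0},
    {"x": 0.54,"y": 0.98,"z": 0,"rx": 0,"ry": 0,"rz": 0},
    {"x": 0.54,"y": 0.98,"z": 0,"rx": 0,"ry": 0,"rz": 0},
    {"x": 0.54,"y": 0.98,"z": 0,"rx": 0,"ry": 0,"rz": 0},
    {"x": 0.54,"y": 0.98,"z": 0,"rx": 0,"ry": 0,"rz": 0},
    {"x": 0.54,"y": 0.98,"z": 0,"rx": 0,"ry": 0,"rz": 0},
    {"x": 0.54,"y": 0.98,"z": 0.5,"rx": 0,"ry": 0,"rz": 0},
    {"x": 0.54,"y": 0.98,"z": 0.5,"rx": 0,"ry": 0,"rz": 0},
    {"x": 0.54,"y": 0.98,"z": 0.5,"rx": 0,"ry": 0,"rz": 0},
    {"x": 0.54,"y": 0.98,"z": 0.5,"rx": 0,"ry": 0,"rz": 0},
    {"x": 0,"y": 0,"z": 0,"rx": 0,"ry": 0,"rz": 0},
  ],
)

```text
clock: 3.4
tool_pos: [0.4939, 0.073, 0.138]
orientation: [179.9, 0.1, -9.3]
force: [0.2, -0.4, -0.4]
opening: 0.0876
gripper_force: 0.0
```

Run:
```python
from ov import *
to(.4955,.074,.02,-9.2)
s=cams.snapshot("side"); p=ctrl.get_obs()["tool_pos"]
O=((.4955,.074,-9.2),pack); T=((p[0],p[1],-9.2,p[2]),[(box(-.0095,.0095,-.044,.044,0,0),(255,0,255)),(box(0,0,-.044,-.044,0,-p[2]),(255,255,255))])
t=cams.snapshot("top")
grid("ov2",[[draw(s,"side",225,160,345,260,4,[O,T]),draw(t,"top",275,190,345,250,4,[O,T])]])
```

```text
t 3.4 p [0.4939 0.073  0.138 ] e [ 1.7993e+02  1.0000e-01 -9.3300e+00] F [ 0.21 -0.38 -0.43] op 0.0876 
 rot units [ 0.02  0.02 -0.03]  then shift units [ 0.06 -0.05  4.72]
(400, 760, 3)
```

View pics/ov2.png

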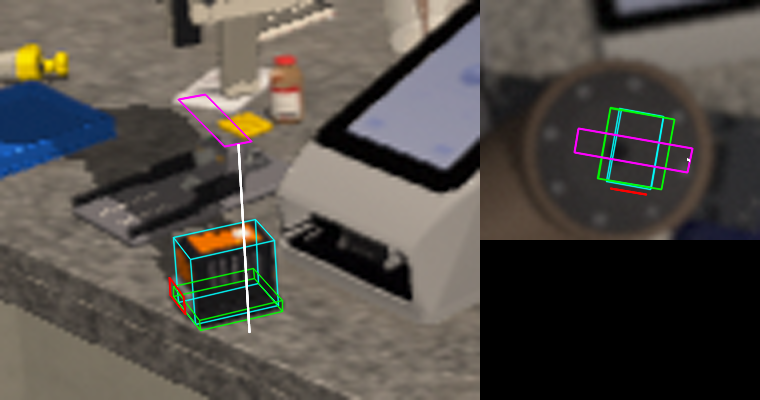

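Request:
play_rows(
  motion=[
    {"x": 0.06,"y": -0.05,"z": 0.8,"rx": 0,"ry": 0,"rz": 0},
    {"x": 0,"y": 0,"z": 0.8,"rx": 0,"ry": 0,"rz": 0},
    {"x": 0,"y": 0,"z": 0.8,"rx": 0,"ry": 0,"rz": 0},
    {"x": 0,"y": 0,"z": 0.8,"rx": 0,"ry": 0,"rz": 0},
    {"x": 0,"y": 0,"z": 0.8,"rx": 0,"ry": 0,"rz": 0},
    {"x": 0,"y": 0,"z": 0.65,"rx": 0,"ry": 0,"rz": 0},
    {"x": 0,"y": 0,"z": 0,"rx": 0,"ry": 0,"rz": 0},
  ],
)

```text
clock: 4.38
tool_pos: [0.4956, 0.0767, 0.0223]
orientation: [179.9, 0.1, -9.1]
force: [0.2, 0.3, 1.1]
opening: 0.0879
gripper_force: 0.0
```

Run:
```python
from ov import *
to(.4955,.074,.02,-9.2)
s=cams.snapshot("side"); p=ctrl.get_obs()["tool_pos"]
O=((.4955,.074,-9.2),pack); T=((p[0],p[1],-9.2,p[2]),[(box(-.0095,.0095,-.044,.044,0,0),(255,0,255))])
grid("ov3",[[draw(s,"side",240,160,340,260,4,[]),draw(s,"side",240,160,340,260,4,[T])]])
```

```text
t 4.375 p [0.4956 0.0767 0.0223] e [ 1.7994e+02  7.0000e-02 -9.1300e+00] F [0.2  0.26 1.12] op 0.0879 
 rot units [0.01 0.02 0.02]  then shift units [0.01 0.11 0.09]
(400, 800, 3)
```

View pics/ov3.png

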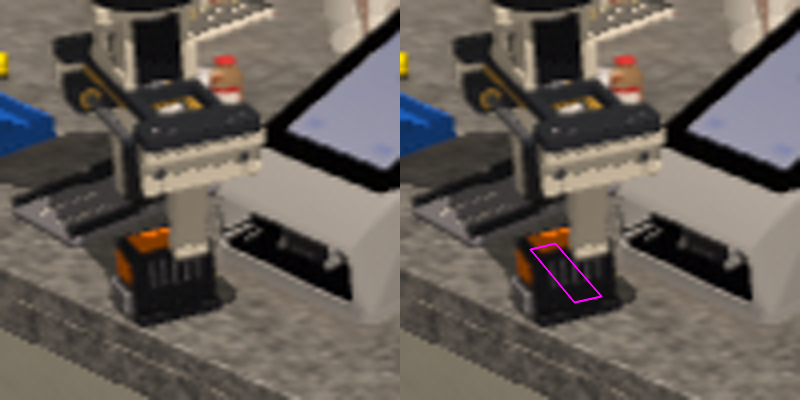

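Request:
play_rows(
  motion=[
    {"x": 0,"y": 0.1,"z": 0,"rx": 0,"ry": 0,"rz": 0},
    {"x": 0,"y": 0,"z": 0,"rx": 0,"ry": 0,"rz": 0},
    {"x": 0,"y": 0,"z": 0,"rx": 0,"ry": 0,"rz": 0},
    {"x": 0,"y": 0,"z": 0,"rx": 0,"ry": 0,"rz": 0},
    {"x": 0,"y": 0,"z": 0,"rx": 0,"ry": 0,"rz": 0},
    {"x": 0,"y": 0,"z": 0,"rx": 0,"ry": 0,"rz": 0},
  ],
  fingers=-0.4,
)

```text
clock: 5.18
tool_pos: [0.4958, 0.0741, 0.0228]
orientation: [180.0, 0.0, -9.2]
force: [-0.6, -0.1, -0.3]
opening: 0.033
gripper_force: 0.0
```

Request:
play_rows(
  motion=[
    {"x": 0,"y": 0,"z": 0.06,"rx": 0,"ry": 0,"rz": 0},
    {"x": 0,"y": 0,"z": 0.06,"rx": 0,"ry": 0,"rz": 0},
    {"x": 0,"y": 0,"z": 0.06,"rx": 0,"ry": 0,"rz": 0},
  ],
)

```text
clock: 5.55
tool_pos: [0.4958, 0.074, 0.0181]
orientation: [180.0, 0.0, -9.2]
force: [0.2, 0.3, 0.1]
opening: 0.0263
gripper_force: 0.0
```

Run:
```python
from ov import *
to(.4955,.074,.02,-9.2)
s=cams.snapshot("side"); p=ctrl.get_obs()["tool_pos"]
T=((p[0],p[1],-9.2,p[2]),[(box(-.0095,.0095,-.013,.013,0,0),(255,0,255))])
grid("ov4",[[draw(s,"side",250,190,330,260,5,[]),draw(s,"side",250,190,330,260,5,[T])]])
```

```text
t 5.55 p [0.4958 0.074  0.0181] e [ 1.7999e+02  1.0000e-02 -9.1900e+00] F [0.23 0.3  0.13] op 0.0263 
 rot units [0. 0. 0.]  then shift units [-0.01  0.   -0.07]
(350, 800, 3)
```

View pics/ov4.png

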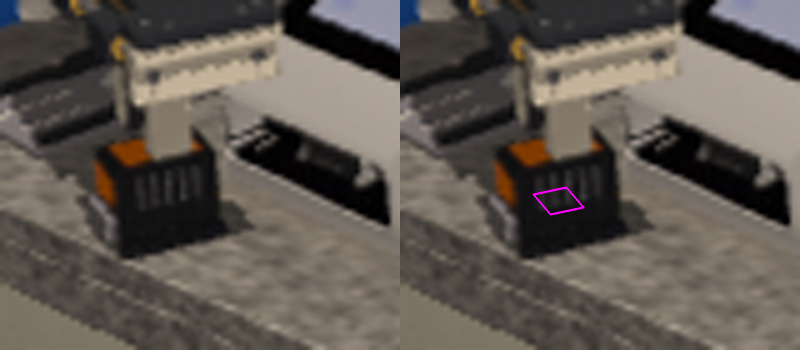

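Request:
play_rows(
  motion=[
    {"x": 0,"y": 0,"z": 0.04,"rx": 0,"ry": 0,"rz": 0},
    {"x": 0,"y": 0,"z": 0.04,"rx": 0,"ry": 0,"rz": 0},
    {"x": 0,"y": 0,"z": 0,"rx": 0,"ry": 0,"rz": 0},
  ],
)

```text
clock: 5.98
tool_pos: [0.4958, 0.074, 0.0162]
orientation: [180.0, 0.0, -9.2]
force: [-0.3, -0.9, -0.6]
opening: 0.0264
gripper_force: 0.0
```

Request:
play_rows(
  motion=[
    {"x": 0,"y": 0,"z": 0.04,"rx": 0,"ry": 0,"rz": 0},
    {"x": 0,"y": 0,"z": 0.04,"rx": 0,"ry": 0,"rz": 0},
    {"x": 0,"y": 0,"z": 0,"rx": 0,"ry": 0,"rz": 0},
  ],
)

```text
clock: 6.35
tool_pos: [0.4958, 0.074, 0.0142]
orientation: [180.0, 0.0, -9.2]
force: [-0.3, 0.1, -0.0]
opening: 0.0266
gripper_force: 0.0
```

Request:
play_rows(
  motion=[
    {"x": 0,"y": 0,"z": 0.04,"rx": 0,"ry": 0,"rz": 0},
    {"x": 0,"y": 0,"z": 0.04,"rx": 0,"ry": 0,"rz": 0},
    {"x": 0,"y": 0,"z": 0.04,"rx": 0,"ry": 0,"rz": 0},
  ],
)

```text
clock: 6.72
tool_pos: [0.4961, 0.0741, 0.0127]
orientation: [180.0, -0.0, -9.1]
force: [-9.6, 1.5, 25.6]
opening: 0.0264
gripper_force: 13.1
```

Request:
play_rows(
  motion=[
    {"x": 0,"y": 0,"z": 0.04,"rx": 0,"ry": 0,"rz": 0},
    {"x": 0,"y": 0,"z": 0.04,"rx": 0,"ry": 0,"rz": 0},
    {"x": 0,"y": 0,"z": 0,"rx": 0,"ry": 0,"rz": 0},
  ],
)

```text
clock: 7.1
tool_pos: [0.4962, 0.0741, 0.0125]
orientation: [-180.0, -0.1, -9.1]
force: [-14.5, 1.0, 39.0]
opening: 0.0262
gripper_force: 19.9
```

Request:
play_rows(
  motion=[
    {"x": 0,"y": 0,"z": -0.4,"rx": 0,"ry": 0,"rz": 0},
    {"x": 0,"y": 0,"z": 0,"rx": 0,"ry": 0,"rz": 0},
    {"x": 0,"y": 0,"z": 0,"rx": 0,"ry": 0,"rz": 0},
    {"x": 0,"y": 0,"z": 0,"rx": 0,"ry": 0,"rz": 0},
    {"x": 0,"y": 0,"z": 0,"rx": 0,"ry": 0,"rz": 0},
  ],
  fingers=0.7,
)

```text
clock: 7.72
tool_pos: [0.4956, 0.0739, 0.0189]
orientation: [180.0, 0.0, -9.2]
force: [0.6, -0.7, 0.9]
opening: 0.0707
gripper_force: 0.0
```

Run:
```python
from h import *
to(.4955,.074,-.017,-9.2)
# has the pack shifted while pressed?  side-view tail/top check by diff
s=cams.snapshot("side"); a=cv2.imread("pics/side0.png")
h=lambda im:cv2.inRange(cv2.cvtColor(im,cv2.COLOR_BGR2HSV),(3,140,90),(20,255,255))[212:245,262:300]
for im in(a,s):
    m=h(im); v,u=np.nonzero(m[:, :18]); print(len(u),u.min(),v.min(),v.max(),u.mean(),v.mean())
```

```text
t 7.725 p [0.4956 0.0739 0.0189] e [ 1.7997e+02  4.0000e-02 -9.1900e+00] F [ 0.56 -0.67  0.92] op 0.0707 
 rot units [0.01 0.01 0.  ]  then shift units [-0.01 -0.    1.44]
54 7 5 17 12.11111111111111 9.648148148148149
47 7 5 17 12.212765957446809 9.914893617021276
```

Request:
play_rows(
  motion=[
    {"x": 0,"y": 0,"z": 0.36,"rx": 0,"ry": 0,"rz": 0},
    {"x": 0,"y": 0,"z": 0.36,"rx": 0,"ry": 0,"rz": 0},
    {"x": 0,"y": 0,"z": 0.36,"rx": 0,"ry": 0,"rz": 0},
    {"x": 0,"y": 0,"z": 0.36,"rx": 0,"ry": 0,"rz": 0},
  ],
)

```text
clock: 8.28
tool_pos: [0.4956, 0.074, -0.0176]
orientation: [180.0, 0.0, -9.2]
force: [0.0, 0.0, 0.1]
opening: 0.0741
gripper_force: 0.0
```

Request:
play_rows(
  motion=[
    {"x": 0,"y": 0,"z": 0,"rx": 0,"ry": 0,"rz": 0},
    {"x": 0,"y": 0,"z": 0,"rx": 0,"ry": 0,"rz": 0},
    {"x": 0,"y": 0,"z": 0,"rx": 0,"ry": 0,"rz": 0},
    {"x": 0,"y": 0,"z": 0,"rx": 0,"ry": 0,"rz": 0},
    {"x": 0,"y": 0,"z": 0,"rx": 0,"ry": 0,"rz": 0},
  ],
  fingers=-1,
)

```text
clock: 8.9
tool_pos: [0.496, 0.0742, -0.0164]
orientation: [-180.0, -0.0, -9.2]
force: [-1.3, -0.2, 1.2]
opening: 0.0362
gripper_force: 29.9
```

Request:
play_rows(
  motion=[
    {"x": 0,"y": 0,"z": -0.4,"rx": 0,"ry": 0,"rz": 0},
    {"x": 0,"y": 0,"z": -0.8,"rx": 0,"ry": 0,"rz": 0},
    {"x": 0,"y": 0,"z": -0.8,"rx": 0,"ry": 0,"rz": 0},
    {"x": 0,"y": 0,"z": -0.4,"rx": 0,"ry": 0,"rz": 0},
    {"x": 0,"y": 0,"z": 0,"rx": 0,"ry": 0,"rz": -0.86},
    {"x": 0,"y": 0,"z": 0,"rx": 0,"ry": 0,"rz": -0.86},
    {"x": 0,"y": 0,"z": 0,"rx": 0,"ry": 0,"rz": -0.86},
    {"x": 0,"y": 0,"z": 0,"rx": 0,"ry": 0,"rz": -0.86},
    {"x": 0,"y": 0,"z": 0,"rx": 0,"ry": 0,"rz": -0.88},
    {"x": 0.127,"y": -0.756,"z": 0,"rx": 0,"ry": 0,"rz": 0},
    {"x": 0.127,"y": -0.756,"z": 0,"rx": 0,"ry": 0,"rz": 0},
    {"x": 0.127,"y": -0.756,"z": 0,"rx": 0,"ry": 0,"rz": 0},
    {"x": 0.127,"y": -0.756,"z": 0,"rx": 0,"ry": 0,"rz": 0},
    {"x": 0.127,"y": -0.756,"z": 0,"rx": 0,"ry": 0,"rz": 0},
    {"x": 0.127,"y": -0.756,"z": 0,"rx": 0,"ry": 0,"rz": 0},
    {"x": 0.127,"y": -0.756,"z": 0,"rx": 0,"ry": 0,"rz": 0},
    {"x": 0.127,"y": -0.756,"z": 0,"rx": 0,"ry": 0,"rz": 0},
    {"x": 0,"y": 0,"z": 0.6,"rx": 0,"ry": 0,"rz": 0},
    {"x": 0,"y": 0,"z": 0,"rx": 0,"ry": 0,"rz": 0},
  ],
)

```text
clock: 11.28
tool_pos: [0.4983, 0.2264, 0.0266]
orientation: [179.9, 0.2, 8.1]
force: [0.0, 0.1, -2.4]
opening: 0.0356
gripper_force: 29.9
```

Run:
```python
from ov import *
to(.4998,.2275,-.0086,8.1)
s=cams.snapshot("side"); p=ctrl.get_obs()["tool_pos"]
B=((.5523,.235,8.1),charger(.0572)); O=((p[0],p[1],8.1,p[2]+.0166),pack)
grid("ov5",[[draw(s,"side",225,165,315,235,4.4,[]),draw(s,"side",225,165,315,235,4.4,[B,O])]])
```

```text
t 11.275 p [0.4983 0.2264 0.0266] e [179.9    0.18   8.08] F [ 0.02  0.12 -2.4 ] op 0.0356 
 rot units [ 0.03  0.04 -0.01]  then shift units [ 0.06 -0.04  1.41]
(308, 792, 3)
```

View pics/ov5.png

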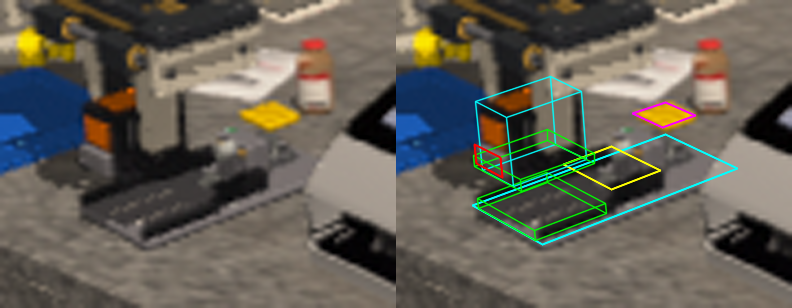

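Request:
play_rows(
  motion=[
    {"x": 0.05,"y": 0,"z": 0.4,"rx": 0.03,"ry": 0.04,"rz": 0},
    {"x": 0,"y": 0,"z": 0.4,"rx": 0,"ry": 0,"rz": 0},
    {"x": 0,"y": 0,"z": 0.3,"rx": 0,"ry": 0,"rz": 0},
    {"x": 0,"y": 0,"z": 0.2,"rx": 0,"ry": 0,"rz": 0},
    {"x": 0,"y": 0,"z": 0.08,"rx": 0,"ry": 0,"rz": 0},
    {"x": 0,"y": 0,"z": 0.02,"rx": 0,"ry": 0,"rz": 0},
  ],
)

```text
clock: 12.08
tool_pos: [0.501, 0.2276, -0.0067]
orientation: [-179.9, -0.2, 8.1]
force: [-0.5, 0.1, -2.6]
opening: 0.036
gripper_force: 29.9
```

Request:
play_rows(
  motion=[
    {"x": 0,"y": 0,"z": 0.05,"rx": 0,"ry": 0,"rz": 0},
    {"x": 0,"y": 0,"z": 0.03,"rx": 0,"ry": 0,"rz": 0},
    {"x": 0,"y": 0,"z": 0,"rx": 0,"ry": 0,"rz": 0},
  ],
)

```text
clock: 12.45
tool_pos: [0.5012, 0.2277, -0.0083]
orientation: [-179.9, -0.2, 8.1]
force: [-0.5, -0.6, 0.7]
opening: 0.0358
gripper_force: 29.9
```

Request:
play_rows(
  motion=[
    {"x": 0,"y": 0,"z": 0,"rx": 0,"ry": 0,"rz": 0},
    {"x": 0,"y": 0,"z": 0,"rx": 0,"ry": 0,"rz": 0},
    {"x": 0,"y": 0,"z": -0.2,"rx": 0,"ry": 0,"rz": 0},
    {"x": 0,"y": 0,"z": -0.6,"rx": 0,"ry": 0,"rz": 0},
    {"x": 0,"y": 0,"z": -0.8,"rx": 0,"ry": 0,"rz": 0},
    {"x": 0,"y": 0,"z": -0.4,"rx": 0,"ry": 0,"rz": 0},
  ],
  fingers=0.3,
)

```text
clock: 13.2
tool_pos: [0.5016, 0.228, 0.0433]
orientation: [-179.8, -0.3, 8.1]
force: [0.5, 0.7, 0.3]
opening: 0.0567
gripper_force: 0.0
```

Request:
play_rows(
  motion=[
    {"x": -0.8,"y": 0,"z": 0,"rx": 0,"ry": 0,"rz": 0},
    {"x": -0.8,"y": 0,"z": 0,"rx": 0,"ry": 0,"rz": 0},
    {"x": -0.8,"y": 0,"z": 0,"rx": 0,"ry": 0,"rz": 0},
    {"x": 0,"y": 0,"z": 0.6,"rx": 0,"ry": 0,"rz": 0},
    {"x": 0,"y": 0,"z": 0.6,"rx": 0,"ry": 0,"rz": 0},
    {"x": 0,"y": 0,"z": 0.6,"rx": 0,"ry": 0,"rz": 0},
    {"x": 0,"y": 0,"z": 0.6,"rx": 0,"ry": 0,"rz": 0},
    {"x": 0,"y": 0,"z": 0,"rx": 0,"ry": 0,"rz": 0},
  ],
  fingers=-1,
)

```text
clock: 14.2
tool_pos: [0.4411, 0.2186, -0.0194]
orientation: [-179.9, -0.1, 8.1]
force: [-0.5, -0.0, 0.7]
opening: 0.0005
gripper_force: 0.0
```

Run:
```python
from h import *
to(.4998,.2275,-.019,8.1)
im=cams.snapshot("top"); cv2.imwrite("pics/top2.png",im)
s=cams.snapshot("side"); cv2.imwrite("pics/side2.png",s)
p=ctrl.get_obs()["tool_pos"]; B=np.array([.5523,.235]); w=np.radians(8.1)
print("tcp in B", R.from_euler("z",-w).apply([*(p[:2]-B),0]))
```

```text
t 14.2 p [ 0.4411  0.2186 -0.0194] e [-1.7994e+02 -8.0000e-02  8.0800e+00] F [-0.54 -0.04  0.66] op 0.0005 
 rot units [-0.01 -0.02 -0.  ]  then shift units [ 2.38 -0.02 -0.01]
tcp in B [-1.11589539e-01  3.39364715e-05  0.00000000e+00]
```

Request:
play_rows(
  motion=[
    {"x": 0.2,"y": 0,"z": 0,"rx": 0,"ry": 0,"rz": 0},
    {"x": 0.2,"y": 0,"z": 0,"rx": 0,"ry": 0,"rz": 0},
    {"x": 0.16,"y": 0,"z": 0,"rx": 0,"ry": 0,"rz": 0},
    {"x": 0.16,"y": 0,"z": 0,"rx": 0,"ry": 0,"rz": 0},
    {"x": 0.16,"y": 0,"z": 0,"rx": 0,"ry": 0,"rz": 0},
    {"x": 0.16,"y": 0,"z": 0,"rx": 0,"ry": 0,"rz": 0},
  ],
)

```text
clock: 15.05
tool_pos: [0.4676, 0.2228, -0.0189]
orientation: [-179.9, -0.2, 8.1]
force: [-0.0, 0.2, -0.7]
opening: 0.0006
gripper_force: 0.2
```

Request:
play_rows(
  motion=[
    {"x": 0.16,"y": 0,"z": 0,"rx": 0,"ry": 0,"rz": 0},
    {"x": 0.16,"y": 0,"z": 0,"rx": 0,"ry": 0,"rz": 0},
    {"x": 0.16,"y": 0,"z": 0,"rx": 0,"ry": 0,"rz": 0},
    {"x": 0.16,"y": 0,"z": 0,"rx": 0,"ry": 0,"rz": 0},
  ],
)

```text
clock: 15.55
tool_pos: [0.4833, 0.225, -0.0188]
orientation: [-179.9, -0.1, 8.1]
force: [-2.8, 0.4, -0.1]
opening: 0.0003
gripper_force: 1.0
```

Request:
play_rows(
  motion=[
    {"x": 0.1,"y": 0,"z": 0,"rx": 0,"ry": 0,"rz": 0},
    {"x": 0.1,"y": 0,"z": 0,"rx": 0,"ry": 0,"rz": 0},
  ],
)

```text
clock: 15.8
tool_pos: [0.4875, 0.2254, -0.019]
orientation: [-179.9, -0.1, 8.1]
force: [-4.7, -0.8, 1.3]
opening: 0.0005
gripper_force: 2.5
```

Request:
play_rows(
  motion=[
    {"x": 0.08,"y": 0,"z": 0,"rx": 0,"ry": 0,"rz": 0},
    {"x": 0.04,"y": 0,"z": 0,"rx": 0,"ry": 0,"rz": 0},
  ],
)

```text
clock: 16.05
tool_pos: [0.4899, 0.2256, -0.0191]
orientation: [-179.9, -0.0, 8.1]
force: [-3.7, 0.7, 0.6]
opening: 0.0006
gripper_force: 2.1
```

Request:
play_rows(
  motion=[
    {"x": 0.08,"y": 0,"z": 0,"rx": 0,"ry": 0,"rz": 0},
    {"x": 0.04,"y": 0,"z": 0,"rx": 0,"ry": 0,"rz": 0},
  ],
)

```text
clock: 16.3
tool_pos: [0.4932, 0.2262, -0.0191]
orientation: [-179.9, -0.1, 8.1]
force: [-5.7, 0.7, 0.4]
opening: -0.0002
gripper_force: 3.0
```

Request:
play_rows(
  motion=[
    {"x": 0.04,"y": 0,"z": 0,"rx": 0,"ry": 0,"rz": 0},
    {"x": 0.04,"y": 0,"z": 0,"rx": 0,"ry": 0,"rz": 0},
  ],
)

```text
clock: 16.55
tool_pos: [0.495, 0.2264, -0.0191]
orientation: [-179.9, -0.1, 8.1]
force: [-7.3, 0.3, 1.5]
opening: 0.0009
gripper_force: 3.3
```

Request:
play_rows(
  motion=[
    {"x": 0.04,"y": 0,"z": 0,"rx": 0,"ry": 0,"rz": 0},
    {"x": 0,"y": 0,"z": 0,"rx": 0,"ry": 0,"rz": 0},
  ],
)

```text
clock: 16.8
tool_pos: [0.4961, 0.2266, -0.0191]
orientation: [-179.9, -0.1, 8.1]
force: [-6.1, 0.8, 0.5]
opening: 0.0004
gripper_force: 3.0
```

Request:
play_rows(
  motion=[
    {"x": 0.04,"y": 0,"z": 0,"rx": 0,"ry": 0,"rz": 0},
    {"x": 0,"y": 0,"z": 0,"rx": 0,"ry": 0,"rz": 0},
  ],
)

```text
clock: 17.05
tool_pos: [0.497, 0.2267, -0.0191]
orientation: [-179.9, -0.1, 8.1]
force: [-7.1, 0.8, 0.7]
opening: 0.0001
gripper_force: 3.1
```

Request:
play_rows(
  motion=[
    {"x": 0.04,"y": 0,"z": 0,"rx": 0,"ry": 0,"rz": 0},
    {"x": 0,"y": 0,"z": 0,"rx": 0,"ry": 0,"rz": 0},
  ],
)

```text
clock: 17.3
tool_pos: [0.4985, 0.2269, -0.019]
orientation: [-179.9, -0.1, 8.1]
force: [-5.2, -0.4, -0.9]
opening: 0.0002
gripper_force: 2.5
```

Request:
play_rows(
  motion=[
    {"x": 0.04,"y": 0,"z": 0,"rx": 0,"ry": 0,"rz": 0},
    {"x": 0,"y": 0,"z": 0,"rx": 0,"ry": 0,"rz": 0},
  ],
)

```text
clock: 17.55
tool_pos: [0.4994, 0.227, -0.019]
orientation: [-179.9, -0.1, 8.1]
force: [-5.1, 0.1, 0.1]
opening: 0.0006
gripper_force: 2.7
```

Request:
play_rows(
  motion=[
    {"x": 0.04,"y": 0,"z": 0,"rx": 0,"ry": 0,"rz": 0},
    {"x": 0,"y": 0,"z": 0,"rx": 0,"ry": 0,"rz": 0},
  ],
)

```text
clock: 17.8
tool_pos: [0.5003, 0.2271, -0.019]
orientation: [-179.9, -0.1, 8.1]
force: [-5.3, 0.2, 0.1]
opening: 0.0003
gripper_force: 2.9
```

Request:
play_rows(
  motion=[
    {"x": 0.03,"y": 0,"z": 0,"rx": 0,"ry": 0,"rz": 0},
    {"x": 0,"y": 0,"z": 0,"rx": 0,"ry": 0,"rz": 0},
  ],
)

```text
clock: 18.05
tool_pos: [0.5005, 0.2271, -0.019]
orientation: [-179.9, -0.0, 8.1]
force: [-7.9, 0.3, 1.3]
opening: 0.0005
gripper_force: 4.1
```

Request:
play_rows(
  motion=[
    {"x": 0.03,"y": 0,"z": 0,"rx": 0,"ry": 0,"rz": 0},
    {"x": 0,"y": 0,"z": 0,"rx": 0,"ry": 0,"rz": 0},
  ],
)

```text
clock: 18.3
tool_pos: [0.5006, 0.227, -0.0191]
orientation: [-179.9, 0.0, 8.1]
force: [-11.3, 1.3, 4.3]
opening: 0.0
gripper_force: 5.6
```

Request:
play_rows(
  motion=[
    {"x": -0.1,"y": 0,"z": 0,"rx": 0,"ry": 0,"rz": 0},
    {"x": -0.08,"y": 0,"z": 0,"rx": 0,"ry": 0,"rz": 0},
    {"x": 0,"y": 0,"z": 0,"rx": 0,"ry": 0,"rz": 0},
  ],
)

```text
clock: 18.68
tool_pos: [0.4984, 0.2274, -0.0186]
orientation: [-179.9, -0.2, 8.1]
force: [-2.0, 0.5, -0.7]
opening: 0.0002
gripper_force: 1.2
```

Request:
play_rows(
  motion=[
    {"x": -0.08,"y": 0,"z": 0,"rx": 0,"ry": 0,"rz": 0},
    {"x": -0.04,"y": 0,"z": 0,"rx": 0,"ry": 0,"rz": 0},
    {"x": 0,"y": 0,"z": 0,"rx": 0,"ry": 0,"rz": 0},
  ],
)

```text
clock: 19.05
tool_pos: [0.4954, 0.227, -0.0185]
orientation: [-179.9, -0.2, 8.1]
force: [-0.7, -0.7, 0.3]
opening: 0.0004
gripper_force: 0.0
```

Request:
play_rows(
  motion=[
    {"x": -0.4,"y": 0,"z": 0,"rx": 0,"ry": 0,"rz": -0.16},
    {"x": 0,"y": 0,"z": -0.5,"rx": 0,"ry": 0,"rz": 0},
    {"x": 0,"y": 0,"z": -1,"rx": 0,"ry": 0,"rz": 0},
    {"x": 0,"y": 0,"z": -1,"rx": 0,"ry": 0,"rz": 0},
    {"x": 0,"y": 0,"z": -1,"rx": 0,"ry": 0,"rz": 0},
    {"x": 0,"y": 0,"z": -1,"rx": 0,"ry": 0,"rz": 0},
    {"x": 0,"y": 0,"z": -1,"rx": 0,"ry": 0,"rz": 0},
    {"x": 0,"y": 0,"z": -1,"rx": 0,"ry": 0,"rz": 0},
    {"x": 0,"y": 0,"z": -0.8,"rx": 0,"ry": 0,"rz": 0},
    {"x": 0.37,"y": 0.967,"z": 0,"rx": 0,"ry": 0,"rz": 0},
    {"x": 0.37,"y": 0.967,"z": 0,"rx": 0,"ry": 0,"rz": 0},
    {"x": 0.37,"y": 0.967,"z": 0,"rx": 0,"ry": 0,"rz": 0},
    {"x": 0.37,"y": 0.967,"z": 0,"rx": 0,"ry": 0,"rz": 0},
    {"x": 0.37,"y": 0.967,"z": 0,"rx": 0,"ry": 0,"rz": 0},
    {"x": 0.37,"y": 0.967,"z": 0,"rx": 0,"ry": 0,"rz": 0},
  ],
)

```text
clock: 20.92
tool_pos: [0.5619, 0.0892, 0.1648]
orientation: [-179.9, -0.2, 8.8]
force: [0.4, -0.1, 0.9]
opening: 0.0001
gripper_force: 0.0
```

Request:
play_rows(
  motion=[
    {"x": 0.37,"y": 0.967,"z": 0,"rx": 0,"ry": 0,"rz": 0},
    {"x": 0.37,"y": 0.967,"z": 0,"rx": 0,"ry": 0,"rz": 0},
    {"x": 0.37,"y": 0.967,"z": 0,"rx": 0,"ry": 0,"rz": 0},
    {"x": 0.37,"y": 0.967,"z": 0,"rx": 0,"ry": 0,"rz": 0},
    {"x": 0.37,"y": 0.967,"z": 0,"rx": 0,"ry": 0,"rz": 0},
    {"x": 0.37,"y": 0.967,"z": 0,"rx": 0,"ry": 0,"rz": 0},
    {"x": 0.37,"y": 0.967,"z": 0,"rx": 0,"ry": 0,"rz": 0},
    {"x": 0.37,"y": 0.967,"z": 0,"rx": 0,"ry": 0,"rz": 0},
    {"x": 0.37,"y": 0.967,"z": 0,"rx": 0,"ry": 0,"rz": 0},
    {"x": 0.37,"y": 0.967,"z": 0,"rx": 0,"ry": 0,"rz": 0},
    {"x": 0.37,"y": 0.967,"z": 0,"rx": 0,"ry": 0,"rz": 0},
    {"x": 0,"y": 0,"z": 0,"rx": 0,"ry": 0,"rz": 0},
  ],
)

```text
clock: 22.42
tool_pos: [0.7028, -0.1589, 0.1637]
orientation: [-179.9, -0.2, 8.6]
force: [0.3, 1.2, -0.0]
opening: 0.0003
gripper_force: 0.0
```

Run:
```python
from h import *
to(.7032,-.157,.012,8.75)
s=cams.snapshot("side"); h=cv2.inRange(cv2.cvtColor(s,cv2.COLOR_BGR2HSV),(3,140,90),(20,255,255))[180:235,230:310]
v,u=np.nonzero(h); print("orange px side",len(u),u.mean()+230,v.mean()+180)
# expected label centre for latched pack at B x=-6
c=np.array([.5523,.235,0])+R.from_euler("z",8.1,degrees=True).apply([[-.006,0,.058],[-.006+.012,0,.058],[-.016,0,.058]])
print(proj("side",c))
t=cams.snapshot("top"); h=cv2.inRange(cv2.cvtColor(t,cv2.COLOR_BGR2HSV),(3,140,90),(20,255,255))[180:240,245:295]
v,u=np.nonzero(h); P=onz("top",np.c_[u+245,v+180],.058) if len(u) else None
if P is not None:
    b=R.from_euler("z",-8.1,degrees=True).apply(P-[.5523,.235,0]); print("top label in B frame",len(u),b.mean(0),np.ptp(b,0))
```

```text
t 22.425 p [ 0.7028 -0.1589  0.1637] e [-1.799e+02 -1.600e-01  8.640e+00] F [ 0.31  1.16 -0.03] op 0.0003 
 rot units [-0.03 -0.04 -0.03]  then shift units [ 0.03 -0.07  6.07]
orange px side 111 270.1801801801802 193.3153153153153
[[268.67258102 192.89930007]
 [271.87994071 191.76177852]
 [265.97634679 193.85554597]]
top label in B frame 140 [-7.25001449e-03  6.62343051e-05  5.80000000e-02] [0.10381916 0.03348227 0.        ]
```

Request:
play_rows(
  motion=[
    {"x": 0.03,"y": -0.07,"z": 0.9,"rx": 0,"ry": 0,"rz": 0},
    {"x": 0,"y": 0,"z": 1,"rx": 0,"ry": 0,"rz": 0},
    {"x": 0,"y": 0,"z": 1,"rx": 0,"ry": 0,"rz": 0},
    {"x": 0,"y": 0,"z": 1,"rx": 0,"ry": 0,"rz": 0},
    {"x": 0,"y": 0,"z": 0.9,"rx": 0,"ry": 0,"rz": 0},
    {"x": 0,"y": 0,"z": 0.6,"rx": 0,"ry": 0,"rz": 0},
    {"x": 0,"y": 0,"z": 0.2,"rx": 0,"ry": 0,"rz": 0},
    {"x": 0,"y": 0,"z": 0,"rx": 0,"ry": 0,"rz": 0},
  ],
)

```text
clock: 23.52
tool_pos: [0.7036, -0.1551, 0.0238]
orientation: [-179.9, -0.2, 8.8]
force: [0.7, 0.4, -0.1]
opening: 0.0004
gripper_force: 0.0
```

Request:
play_rows(
  motion=[
    {"x": 0,"y": 0,"z": 0.12,"rx": 0,"ry": 0,"rz": 0},
    {"x": 0,"y": 0,"z": 0.08,"rx": 0,"ry": 0,"rz": 0},
    {"x": 0,"y": 0,"z": 0,"rx": 0,"ry": 0,"rz": 0},
  ],
)

```text
clock: 23.9
tool_pos: [0.7034, -0.1553, 0.0184]
orientation: [-179.9, -0.2, 8.7]
force: [-0.3, 0.6, 0.2]
opening: -0.0
gripper_force: 0.0
```

Request:
play_rows(
  motion=[
    {"x": 0,"y": 0.06,"z": 0.12,"rx": 0,"ry": 0,"rz": 0},
    {"x": 0,"y": 0,"z": 0.12,"rx": 0,"ry": 0,"rz": 0},
    {"x": 0,"y": 0,"z": 0.06,"rx": 0,"ry": 0,"rz": 0},
    {"x": 0,"y": 0,"z": 0,"rx": 0,"ry": 0,"rz": 0},
  ],
)

```text
clock: 24.4
tool_pos: [0.7035, -0.1567, 0.0106]
orientation: [-179.9, -0.1, 8.7]
force: [-0.8, 0.1, 0.1]
opening: 0.0005
gripper_force: 0.0
```

Request:
play_rows(
  motion=[
    {"x": 0,"y": 0,"z": 0.08,"rx": 0,"ry": 0,"rz": 0},
    {"x": 0,"y": 0,"z": 0.08,"rx": 0,"ry": 0,"rz": 0},
    {"x": 0,"y": 0,"z": 0,"rx": 0,"ry": 0,"rz": 0},
  ],
)

```text
clock: 24.78
tool_pos: [0.704, -0.1567, 0.0072]
orientation: [-179.9, -0.2, 8.7]
force: [-0.5, -0.5, 2.5]
opening: 0.0007
gripper_force: 1.4
```

Request:
play_rows(
  motion=[
    {"x": 0,"y": 0,"z": 0.08,"rx": 0,"ry": 0,"rz": 0},
    {"x": 0,"y": 0,"z": 0.06,"rx": 0,"ry": 0,"rz": 0},
    {"x": 0,"y": 0,"z": 0.04,"rx": 0,"ry": 0,"rz": 0},
    {"x": 0,"y": 0,"z": 0,"rx": 0,"ry": 0,"rz": 0},
  ],
)

```text
clock: 25.28
tool_pos: [0.704, -0.1567, 0.0025]
orientation: [-179.9, -0.2, 8.7]
force: [0.2, 1.6, 4.2]
opening: 0.0005
gripper_force: 2.6
```

Request:
play_rows(
  motion=[
    {"x": 0,"y": 0,"z": 0.04,"rx": 0,"ry": 0,"rz": 0},
    {"x": 0,"y": 0,"z": 0,"rx": 0,"ry": 0,"rz": 0},
  ],
)

```text
clock: 25.52
tool_pos: [0.704, -0.1567, 0.0016]
orientation: [-179.9, -0.2, 8.7]
force: [-0.3, -0.6, 5.0]
opening: 0.0005
gripper_force: 2.7
```

```bash
cat > green.py <<'E'
from h import *
def green():
    s=cams.snapshot("side"); h=cv2.inRange(cv2.cvtColor(s,cv2.COLOR_BGR2HSV),(40,90,50),(85,255,255))[215:285,335:405]
    v,u=np.nonzero(h); print("green side",len(u),u.mean()+335,v.mean()+215)
    t=cams.snapshot("top"); h=cv2.inRange(cv2.cvtColor(t,cv2.COLOR_BGR2HSV),(40,90,50),(85,255,255))[150:220,370:410]
    v,u=np.nonzero(h)
    if len(u):
        P=onz("top",np.c_[u+370,v+150],.058); b=R.from_euler("z",-8.75,degrees=True).apply(P-[.6397,-.1668,0]); print("top in A",len(u),b.mean(0),b.min(0),b.max(0))
E
python3 - <<'E'
from green import *
s=cv2.imread("pics/side0.png"); h=cv2.inRange(cv2.cvtColor(s,cv2.COLOR_BGR2HSV),(40,90,50),(85,255,255))[215:285,335:405]
v,u=np.nonzero(h); print("green side before",len(u),u.mean()+335,v.mean()+215)
print(proj("side",R.from_euler("z",8.75,degrees=True).apply([[0,0,.058],[-.02,0,.058]])+[.6397,-.1668,0]))
green()
E
```

```text
green side before 148 375.2837837837838 239.86486486486487
[[378.65799485 236.23154217]
 [373.24032234 239.00670709]]
green side 161 371.7826086956522 241.73291925465838
top in A 119 [-0.01639515  0.00058472  0.058     ] [-0.03807081 -0.01653048  0.058     ] [0.01069331 0.01701666 0.058     ]
```

Request:
play_rows(
  motion=[
    {"x": 0,"y": 0,"z": -0.3,"rx": 0,"ry": 0,"rz": 0},
    {"x": 0,"y": 0,"z": -0.8,"rx": 0,"ry": 0,"rz": 0},
    {"x": 0,"y": 0,"z": -0.8,"rx": 0,"ry": 0,"rz": 0},
    {"x": -0.8,"y": 0,"z": 0,"rx": 0,"ry": 0,"rz": 0},
    {"x": -0.8,"y": 0,"z": 0,"rx": 0,"ry": 0,"rz": 0},
    {"x": -0.8,"y": 0,"z": 0,"rx": 0,"ry": 0,"rz": 0},
    {"x": -0.8,"y": 0,"z": 0,"rx": 0,"ry": 0,"rz": 0},
    {"x": 0,"y": 0,"z": 0,"rx": 0,"ry": 0,"rz": 0},
  ],
  fingers=0.6,
)

```text
clock: 26.62
tool_pos: [0.6239, -0.1692, 0.0503]
orientation: [-179.9, -0.2, 8.7]
force: [0.4, -0.4, -0.8]
opening: 0.0693
gripper_force: 0.0
```

Run:
```python
from green import *
green()
to(.6249,-.1691,-.011,8.75)
```

```text
green side 150 369.82 242.72
t 26.725 p [ 0.6254 -0.169   0.0499] e [-179.91   -0.26    8.74] F [0.56 0.27 1.36] op 0.0701 
 rot units [-0.02 -0.07 -0.  ]  then shift units [-0.02  0.    2.44]
```

Request:
play_rows(
  motion=[
    {"x": 0,"y": 0,"z": 0.7,"rx": -0.02,"ry": -0.07,"rz": 0},
    {"x": 0,"y": 0,"z": 0.7,"rx": 0,"ry": 0,"rz": 0},
    {"x": 0,"y": 0,"z": 0.6,"rx": 0,"ry": 0,"rz": 0},
    {"x": 0,"y": 0,"z": 0.42,"rx": 0,"ry": 0,"rz": 0},
    {"x": 0,"y": 0,"z": 0,"rx": 0,"ry": 0,"rz": 0},
  ],
)

```text
clock: 27.35
tool_pos: [0.6236, -0.1689, -0.0133]
orientation: [-179.9, 0.2, 8.7]
force: [-0.2, 0.0, 0.1]
opening: 0.0699
gripper_force: 0.0
```

Request:
play_rows(
  motion=[
    {"x": 0,"y": 0,"z": 0,"rx": 0,"ry": 0,"rz": 0},
    {"x": 0,"y": 0,"z": 0,"rx": 0,"ry": 0,"rz": 0},
    {"x": 0,"y": 0,"z": 0,"rx": 0,"ry": 0,"rz": 0},
    {"x": 0,"y": 0,"z": 0,"rx": 0,"ry": 0,"rz": 0},
    {"x": 0,"y": 0,"z": 0,"rx": 0,"ry": 0,"rz": 0},
  ],
  fingers=-1,
)

```text
clock: 27.98
tool_pos: [0.6246, -0.1689, -0.0115]
orientation: [-180.0, 0.1, 8.7]
force: [-1.3, 0.1, 2.1]
opening: 0.0357
gripper_force: 29.9
```

Request:
play_rows(
  motion=[
    {"x": -0.1,"y": 0,"z": 0,"rx": 0,"ry": 0,"rz": 0},
    {"x": -0.15,"y": 0,"z": 0,"rx": 0,"ry": 0,"rz": 0},
    {"x": -0.15,"y": 0,"z": 0,"rx": 0,"ry": 0,"rz": 0},
  ],
)

```text
clock: 28.35
tool_pos: [0.6148, -0.1705, -0.0115]
orientation: [-180.0, 0.1, 8.7]
force: [0.7, 0.2, 3.9]
opening: 0.0359
gripper_force: 29.9
```

Request:
play_rows(
  motion=[
    {"x": -0.2,"y": 0,"z": 0,"rx": 0,"ry": 0,"rz": 0},
    {"x": -0.25,"y": 0,"z": 0,"rx": 0,"ry": 0,"rz": 0},
    {"x": -0.3,"y": 0,"z": 0,"rx": 0,"ry": 0,"rz": 0},
    {"x": -0.3,"y": 0,"z": 0,"rx": 0,"ry": 0,"rz": 0},
    {"x": -0.3,"y": 0,"z": 0,"rx": 0,"ry": 0,"rz": 0},
    {"x": 0,"y": 0,"z": 0,"rx": 0,"ry": 0,"rz": 0},
  ],
)

```text
clock: 29.1
tool_pos: [0.5799, -0.1757, -0.0115]
orientation: [-180.0, 0.2, 8.7]
force: [-2.3, 0.0, 8.0]
opening: 0.0359
gripper_force: 29.9
```

Run:
```python
from green import *
green(); to(.58,-.17,.05,8.75)
p=ctrl.get_obs()["tool_pos"]
print("A frame",R.from_euler("z",-8.75,degrees=True).apply([*(p[:2]-[.6397,-.1668]),0]))
```

```text
green side 123 355.5040650406504 250.02439024390245
t 29.2 p [ 0.5799 -0.1757 -0.0115] e [-179.95    0.2     8.72] F [-2.32  0.76  7.13] op 0.0358 
 rot units [-0.01  0.05 -0.01]  then shift units [ 0.04 -0.23 -2.46]
A frame [-0.06050277  0.00026317  0.        ]
```

Request:
play_rows(
  motion=[
    {"x": 0,"y": 0,"z": -0.15,"rx": 0,"ry": 0,"rz": 0},
    {"x": 0,"y": 0,"z": -0.5,"rx": 0,"ry": 0,"rz": 0},
    {"x": 0,"y": 0,"z": -0.8,"rx": 0,"ry": 0,"rz": 0},
    {"x": 0,"y": 0,"z": -0.8,"rx": 0,"ry": 0,"rz": 0},
    {"x": 0,"y": 0,"z": -0.4,"rx": 0,"ry": 0,"rz": 0},
    {"x": -0.8,"y": 0,"z": 0,"rx": 0,"ry": 0,"rz": 0},
    {"x": -0.9,"y": 0,"z": 0,"rx": 0,"ry": 0,"rz": 0},
    {"x": -0.9,"y": 0,"z": 0,"rx": 0,"ry": 0,"rz": 0},
    {"x": -0.9,"y": 0,"z": 0,"rx": 0,"ry": 0,"rz": 0},
    {"x": -0.9,"y": 0,"z": 0,"rx": 0,"ry": 0,"rz": 0},
  ],
)

```text
clock: 30.45
tool_pos: [0.4713, -0.1923, 0.0545]
orientation: [-179.9, 0.2, 8.7]
force: [-0.5, -0.0, -1.6]
opening: 0.0361
gripper_force: 29.9
```

Request:
play_rows(
  motion=[
    {"x": 0.168,"y": -0.93,"z": 0,"rx": 0,"ry": 0,"rz": 0},
    {"x": 0.168,"y": -0.93,"z": 0,"rx": 0,"ry": 0,"rz": 0},
    {"x": 0.168,"y": -0.93,"z": 0,"rx": 0,"ry": 0,"rz": 0},
    {"x": 0.168,"y": -0.93,"z": 0,"rx": 0,"ry": 0,"rz": 0},
    {"x": 0.168,"y": -0.93,"z": 0,"rx": 0,"ry": 0,"rz": 0},
    {"x": 0.168,"y": -0.93,"z": 0,"rx": 0,"ry": 0,"rz": 0},
    {"x": 0.168,"y": -0.93,"z": 0,"rx": 0,"ry": 0,"rz": 0},
    {"x": 0.168,"y": -0.93,"z": 0,"rx": 0,"ry": 0,"rz": 0},
    {"x": 0.168,"y": -0.93,"z": 0,"rx": 0,"ry": 0,"rz": 0},
    {"x": 0.168,"y": -0.93,"z": 0,"rx": 0,"ry": 0,"rz": 0},
    {"x": 0.168,"y": -0.93,"z": 0,"rx": 0,"ry": 0,"rz": 0},
    {"x": 0.168,"y": -0.93,"z": 0,"rx": 0,"ry": 0,"rz": 0},
    {"x": 0.168,"y": -0.93,"z": 0,"rx": 0,"ry": 0,"rz": 0},
    {"x": 0.168,"y": -0.93,"z": 0,"rx": 0,"ry": 0,"rz": 0},
    {"x": 0.168,"y": -0.93,"z": 0,"rx": 0,"ry": 0,"rz": 0},
    {"x": 0.168,"y": -0.93,"z": 0,"rx": 0,"ry": 0,"rz": 0},
    {"x": 0.168,"y": -0.93,"z": 0,"rx": 0,"ry": 0,"rz": 0},
    {"x": 0.168,"y": -0.93,"z": 0,"rx": 0,"ry": 0,"rz": 0},
    {"x": 0.168,"y": -0.93,"z": 0,"rx": 0,"ry": 0,"rz": 0},
    {"x": 0.168,"y": -0.93,"z": 0,"rx": 0,"ry": 0,"rz": 0},
  ],
)

```text
clock: 32.95
tool_pos: [0.485, 0.2817, 0.0548]
orientation: [-180.0, 0.1, 8.7]
force: [-0.1, 0.3, -0.9]
opening: 0.0356
gripper_force: 29.9
```

Request:
play_rows(
  motion=[
    {"x": 0.168,"y": -0.93,"z": 0,"rx": 0,"ry": 0,"rz": 0},
    {"x": 0.168,"y": -0.93,"z": 0,"rx": 0,"ry": 0,"rz": 0},
    {"x": 0.168,"y": -0.93,"z": 0,"rx": 0,"ry": 0,"rz": 0},
    {"x": 0.168,"y": -0.93,"z": 0,"rx": 0,"ry": 0,"rz": 0},
    {"x": 0.168,"y": -0.8,"z": 0,"rx": 0,"ry": 0,"rz": 0},
    {"x": 0,"y": -0.4,"z": 0,"rx": 0,"ry": 0,"rz": 0},
    {"x": 0,"y": 0,"z": 0,"rx": 0,"ry": 0,"rz": 0},
  ],
)

```text
clock: 33.83
tool_pos: [0.4868, 0.4053, 0.0546]
orientation: [-180.0, 0.1, 8.8]
force: [0.4, -0.2, -2.7]
opening: 0.0356
gripper_force: 29.9
```

Run:
```python
from h import *
to(.4876,.4225,-.0145,9)
```

```text
t 33.825 p [0.4868 0.4053 0.0546] e [-1.7998e+02  1.4000e-01  8.7600e+00] F [ 0.36 -0.23 -2.7 ] op 0.0356 
 rot units [-0.01  0.03 -0.06]  then shift units [ 0.14 -0.68  2.77]
```

Request:
play_rows(
  motion=[
    {"x": 0.14,"y": -0.68,"z": 0,"rx": 0,"ry": 0,"rz": 0},
    {"x": 0,"y": 0,"z": 0.6,"rx": 0,"ry": 0,"rz": 0},
    {"x": 0,"y": 0,"z": 0.7,"rx": 0,"ry": 0,"rz": 0},
    {"x": 0,"y": 0,"z": 0.6,"rx": 0,"ry": 0,"rz": 0},
    {"x": 0,"y": 0,"z": 0.4,"rx": 0,"ry": 0,"rz": 0},
    {"x": 0,"y": 0,"z": 0.25,"rx": 0,"ry": 0,"rz": 0},
    {"x": 0,"y": 0,"z": 0,"rx": 0,"ry": 0,"rz": 0},
  ],
)

```text
clock: 34.7
tool_pos: [0.4878, 0.422, -0.0093]
orientation: [-180.0, 0.1, 8.7]
force: [0.3, -0.1, -2.1]
opening: 0.0357
gripper_force: 29.9
```

Request:
play_rows(
  motion=[
    {"x": 0,"y": 0,"z": 0.06,"rx": 0,"ry": 0,"rz": 0},
    {"x": 0,"y": 0,"z": 0.06,"rx": 0,"ry": 0,"rz": 0},
    {"x": 0,"y": 0,"z": 0,"rx": 0,"ry": 0,"rz": 0},
  ],
)

```text
clock: 35.08
tool_pos: [0.4879, 0.4223, -0.0117]
orientation: [-179.9, 0.1, 8.7]
force: [-0.5, -0.1, -2.1]
opening: 0.0361
gripper_force: 29.9
```

Request:
play_rows(
  motion=[
    {"x": 0,"y": 0,"z": 0.06,"rx": 0,"ry": 0,"rz": 0},
    {"x": 0,"y": 0,"z": 0.04,"rx": 0,"ry": 0,"rz": 0},
    {"x": 0,"y": 0,"z": 0,"rx": 0,"ry": 0,"rz": 0},
  ],
)

```text
clock: 35.45
tool_pos: [0.4878, 0.4222, -0.0145]
orientation: [-180.0, 0.1, 8.7]
force: [0.6, -0.3, -2.0]
opening: 0.0355
gripper_force: 29.9
```

Request:
play_rows(
  motion=[
    {"x": 0,"y": 0,"z": 0.04,"rx": 0,"ry": 0,"rz": 0},
    {"x": 0,"y": 0,"z": 0,"rx": 0,"ry": 0,"rz": 0},
  ],
)

```text
clock: 35.7
tool_pos: [0.4878, 0.4222, -0.0154]
orientation: [-180.0, 0.1, 8.7]
force: [-0.1, -0.3, -1.6]
opening: 0.0358
gripper_force: 29.9
```

Request:
play_rows(
  motion=[
    {"x": 0,"y": 0,"z": 0.04,"rx": 0,"ry": 0,"rz": 0},
    {"x": 0,"y": 0,"z": 0,"rx": 0,"ry": 0,"rz": 0},
  ],
)

```text
clock: 35.95
tool_pos: [0.488, 0.4224, -0.0155]
orientation: [-179.9, 0.1, 8.8]
force: [-1.3, -0.7, 4.2]
opening: 0.0358
gripper_force: 29.9
```

Contact with the tray floor. I'll release and lift.

Request:
play_rows(
  motion=[
    {"x": 0,"y": 0,"z": 0,"rx": 0,"ry": 0,"rz": 0},
    {"x": 0,"y": 0,"z": 0,"rx": 0,"ry": 0,"rz": 0},
    {"x": 0,"y": 0,"z": 0,"rx": 0,"ry": 0,"rz": 0},
    {"x": 0,"y": 0,"z": -0.3,"rx": 0,"ry": 0,"rz": 0},
    {"x": 0,"y": 0,"z": -0.8,"rx": 0,"ry": 0,"rz": 0},
    {"x": 0,"y": 0,"z": -0.9,"rx": 0,"ry": 0,"rz": 0},
    {"x": 0,"y": 0,"z": -0.9,"rx": 0,"ry": 0,"rz": 0},
    {"x": 0,"y": 0,"z": -0.9,"rx": 0,"ry": 0,"rz": 0},
    {"x": 0,"y": 0,"z": -0.9,"rx": 0,"ry": 0,"rz": 0},
    {"x": 0,"y": 0,"z": -0.6,"rx": 0,"ry": 0,"rz": 0},
    {"x": 0,"y": 0,"z": 0,"rx": 0,"ry": 0,"rz": 0},
  ],
  fingers=0.5,
)

```text
clock: 37.33
tool_pos: [0.4886, 0.4228, 0.1175]
orientation: [-179.9, 0.0, 8.7]
force: [-0.9, 0.2, -0.5]
opening: 0.0657
gripper_force: 0.0
```

Run:
```python
from ov import *
s=cams.snapshot("side")
B=((.5523,.235,8.1),charger(.0572)); O=((.5464,.2342,8.1,.008),pack); G=((.488,.4224,8.7,.004),pack)
grid("fin",[[draw(s,"side",185,155,315,230,3,[]),draw(s,"side",185,155,315,230,3,[O,G])]])
```

```text
(225, 780, 3)
```

View pics/fin.png

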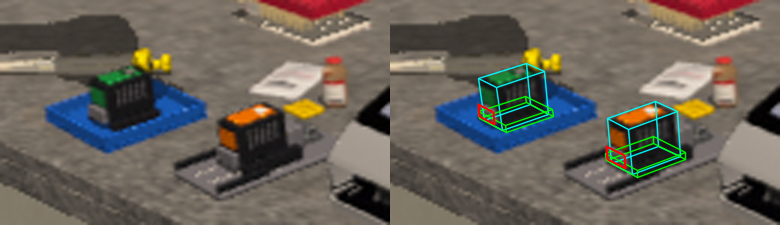

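The picture shows the green pack upright in the middle of the tray at about (122,100). The orange pack is home in charger_b at about (260,140), and the pouch and bottle have not moved.

```bash
python3 -c "
from plant import workorder
print(workorder.close_job())"
```

```text
the job is handed in; nothing more can be done
None
```

The job is handed in at about 37 s of the 67 s limit, with the green pack released by its catch and upright in the blue tray, and the orange pack clicked home in charger_b after at most about 11 N of push. The final picture shows both packs in place and the bottle and pouch unmoved; the marker was not in that view.

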